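# Load blank mint tins into the pad printer's spring magazine

### The job

Load the two blank white mint tins that lie on the table into the printer's feed magazine: one at a time, lid up, push each straight down between the orange sprung lips until the lips snap back over it, so that both tins end up stacked in the magazine, held down under the lips. Leave the blue printed tin where it lies.

Things in the scene. Friction and masses are not known exactly. Their poses are not given: they have to be found in the camera images.
- tin_a: blank white mint tin, closed rigid box 60 (its x) x 46 (its y) x 16 mm high, about 50 g, lying flat with its lid up; origin at the centre of its underside, z up through the lid. Tins are alike after a half turn
- tin_b: second blank white mint tin, the same as tin_a
- tin_printed: blue printed tin with a yellow spot on its lid, same size and origin; not to be moved
- magazine: grey spring magazine fixed on a 150 (x) x 110 (y) x 8 mm dark base plate, a small cylinder unit out to +x (below 40 mm). Origin on the table under the middle of the well, z up. The well is a vertical shaft for tins lying flat, 60 mm side along the magazine's x: 64 x 50 mm inside, four grey corner posts to 70 mm high; its +y and -y sides are open between the posts
- mouth (a point): centre of the well's mouth, 86 mm above the table, magazine's axes. Yellow guides above the posts (70 to 86 mm) flare out and widen the mouth about 9 mm on every side. The open +y and -y sides are 40 mm wide from 8 mm up to the top, so fingers holding a tin by its 60 mm sides can go down with it. A tin set in here rests on the lips' ramps, underside about 78 mm up
- well (a point): on the well's axis, level with the lips' underside, 66 mm above the table. Pushing a tin down (up to about 15 N) spreads the lips; they snap back over it once its top is below this point (push 2 to 4 mm further to be sure; the spring then lifts it against the lips). If one end stays high with its lip not fully in, press the middle of the lid down again
- seat (a point): on the well's axis, 50 mm above the table: where the centre of the underside of the uppermost loaded tin comes to rest; a tin below it rests at 34 mm
- follower (a joint): travel in m of the black sprung platform (58 x 44 mm) in the well: 0 = up, its top 63 mm above the table; grows as it is pressed down, to 0.042 at its stop; spring about 2 N at the top, 6 N at the stop; about 0.013 with one tin loaded, 0.029 with two
- lip_far (a joint): outward travel in m of the orange sprung lip at the magazine's +x end: 0 = in (closed), up to 0.010; about 0.007 while a tin passes; about 1 N at 0, 3 N at 0.010. Closed, it juts 7 mm into the well, 24 mm wide, flat underside 66 mm above the table, nose 4 mm thick, then a 60-degree ramp up to 86 mm
- lip_near (a joint): the same for the lip at the -x end
Not all that is in view belongs to the job. What is shaped like the tin_a but brown is not meant. Leave any turquoise look-alike of the tin_b alone.

How it is judged:
On the way, in this order (a step that is already met when the one before it is completed fails the run):
1. one white tin is down in the magazine, below the lips (((z of tin_a in the frame of magazine between 0.02 and 0.054 m and horizontal distance between tin_a and well below 0.006 m and angle between tin_a's own z axis and vertical below 0.12 rad) or (z of tin_b in the frame of magazine between 0.02 and 0.054 m and horizontal distance between tin_b and well below 0.006 m and angle between tin_b's own z axis and vertical below 0.12 rad))), for 0.2 s.
2. both white tins are down in the magazine, below the lips (z of tin_a in the frame of magazine between 0.02 and 0.054 m and horizontal distance between each of tin_a, tin_b and well below 0.006 m and angle between each of tin_a, tin_b's own z axis and vertical below 0.12 rad and z of tin_b in the frame of magazine between 0.02 and 0.054 m), for 0.2 s.
At the end, for the whole second after the job is handed in: Both white tins lie in the well, lid up (tilt under 0.12 rad), within 6 mm of its axis, undersides 20 to 54 mm above its foot, at rest; both lips sprung back in (within 3 mm); the blue tin is within 30 mm of its start (all of step 2 and value of joint each of lip_far, lip_near below 0.003 m and linear speed of each of tin_a, tin_b below 0.02 m/s and distance of tin_printed from where it was at the start of the episode below 0.03 m); the robot touches nothing.
It fails at once if the blue printed tin is moved more than 30 mm (distance of tin_printed from where it was at the start of the episode above 0.03 m).
It also fails if it takes over 70 s, if anything falls off the work surface, if the arm or the gripper's body presses on something with over 40 N, if the wrist force passes 120 N, or if a joint passes its speed limit or range.

### The arm

A 6-joint arm with a two-finger parallel gripper is mounted at the origin on the work surface. World frame = base frame: x ahead of the robot, y to its left, z up, the work surface at z = 0. Lengths are in m, angles in rad, forces in N, time in s.
With the tool pointing down it reaches from about 0.3 to 0.75 m from the base axis. Payload 8.5 kg.
Tool frame: the origin (TCP) lies midway between the tips of the shut fingers; the grasp point (between the pads) lies 19 mm behind it (env.grasp_offset is the distance from the TCP to the grasp point, in m); z points along the fingers, y is the line along which they close (so a half turn about z gives the same grasp; the last joint's range is limited). The gripper opens to 88 mm and grips with 3 to 60 N. Pads are 18 mm wide; open, the fingers measure 123 mm over their backs; the gripper's body (75 mm by 187 mm) begins 45 mm behind the grasp point.
Start: joints at [-1.461, 0.381, 1.297, -0, 1.464, -0.215], TCP at [0.176, -0.521, 0.239] pointing down, gripper open.
Joint ranges: [-3.11, 3.11], [-0.89, 2.33], [0.22, 2.48], [-1.42, 4.56], [0.17, 2.85], [-2.88, 2.88]. Speed limits (rad/s): [2.39, 2.39, 3.14, 3.14, 3.14, 3.14].

### API

Orientations are given as a unit quaternion [x, y, z, w].
In Python, from cell import env gives the robot as it stands.
- The arm moves only by the tool step_arm, never from a script. Its argument "commands" is a list of rows, each a list of 3 entries, a list of its own where there are three numbers: the turn, a rotation vector about the world's x, y, z in degrees, then the shift along the world's x, y, z in units of 50 mm (1.0 is 50 mm), then the opening in per cent of the stroke, from 0 (shut) to 100 (fully open). In form: [[[wx, wy, wz], [tx, ty, tz], claw], ...]. A call has 1 to 20 rows; each row shifts and turns the commanded pose from where the row before left it; what a row does not reach is not made up. A row lasts 1/10 s, in which the tool goes at most 50 mm and 8.59 degrees, less where a joint would pass 70% of its speed; a pose out of reach is approached as far as the arm can. A call is refused whole if a number of a shift passes 1 or a number of a turn 8.59, either way. A call with a gripper value outside its range is refused whole. The fingers move at their own pace and stop on an object; "force" is the grip in N (left out, the last holds). Time passes only in rows, so rows that do not move let the fingers close. It gives the time, the measured TCP pose, the force, the opening and the grip force at its end, in the units of the state.
- env.get_state(): the state, without advancing time (a new reading comes with each control period).
- env.capture(name): name is "scene" or "top" or "wrist"; returns a dict with "pixels" (400x640x3 uint8, red, green, blue), "depth" (400x640 float32, m along the optical axis (not along the pixel's ray), 0 where there is no reading), "fx", "fy", "cx", "cy" (pixels), "world_to_cam" (4x4, takes a point from world to camera coordinates); the wrist camera has in their place "T_tool_cam" (4x4, takes a point from camera to tool coordinates, whose origin is the TCP and whose axes are the flange's). Camera axes: x right, y down, z forward; pixel columns grow to the right and rows downward; lengths in m; the calibration is good to about 2 mm. A picture is of the moment at which its call begins: read the wrist's pose just before it.
- env.close_job(): hands the job in; it is judged then, once.
The state is a dict: "time_s": time; "qpos": joint angles; "qvel": joint speeds; "effort": joint torques, N m; "position": TCP position; "tool_rot": TCP orientation; "ft_force": force on the tool from outside, world axes, zero at the start; "wrist_torque": the same for the moment, N m; "finger_gap": finger opening in m; "grasp_force": force on a finger pad.
Only numpy, scipy, OpenCV 4.12 (cv2) and the standard library are available. Lean on these libraries where they do the work, as an engineer would, in place of code of your own. Each camera call takes 0.05 s, during which the arm holds its last target. There are 200 camera calls.

## Working session

There is one attempt and no reset: what is moved stays moved. The work goes in short steps, Python scripts to look and compute and a tool call to move; the robot and the scene stay as the last step left them, time stands still between calls to the robot, and variables do not carry over. Pictures are saved under pics/ and viewed, at most 10 in all, crops included, and the job is handed in when it is done.

Besides the shell and the picture viewer there is one more tool, called after ">>>" by a JSON object that holds its "op" and its "data". step_arm: Moves the arm, as the interface text tells. Its arguments: {"type":"object","properties":{"commands":{"type":"array","items":{"type":"array"}},"force":{"type":"number"}},"required":["commands"]}

```bash
mkdir -p pics
cat > h.py <<'E'
import numpy as np, cv2
from cell import env
def grab(n):
    s=env.get_state(); c=env.capture(n)
    if n=="wrist":
        from scipy.spatial.transform import Rotation as R
        T=np.eye(4);T[:3,:3]=R.from_quat(s["tool_rot"]).as_matrix();T[:3,3]=s["position"]
        c["c2w"]=T@c["T_tool_cam"]
    else: c["c2w"]=np.linalg.inv(c["world_to_cam"])
    return c
def save(c,f): cv2.imwrite(f,cv2.cvtColor(c["pixels"],cv2.COLOR_RGB2BGR))
def plane(c,u,v,z):
    d=c["c2w"][:3,:3]@np.array([(u-c["cx"])/c["fx"],(v-c["cy"])/c["fy"],1]);o=c["c2w"][:3,3]
    return o+d*(z-o[2])/d[2]
def cloud(c):
    v,u=np.mgrid[:400,:640];d=c["depth"]
    P=np.stack([(u-c["cx"])/c["fx"]*d,(v-c["cy"])/c["fy"]*d,d,np.ones_like(d)],-1)
    return (P@c["c2w"].T)[...,:3]
E
python3 - <<'E'
from h import *
for n in("scene","top"):
    c=grab(n);save(c,f"pics/{n}0.png");np.savez(f"{n}0.npz",**c);print(n,c["c2w"].round(3).tolist(),c["fx"],(c["depth"]>0).mean())
s=env.get_state();print(s["time_s"],s["tool_rot"],s["finger_gap"],env.grasp_offset)
E
```

```text
scene [[0.328, 0.777, -0.536, 0.971], [0.944, -0.261, 0.2, -0.203], [0.015, -0.572, -0.82, 0.727], [0.0, 0.0, 0.0, 1.0]] 404.96721590116704 0.9961640625
top [[0.024, -0.988, 0.153, 0.424], [-0.999, -0.021, 0.026, -0.051], [-0.022, -0.154, -0.988, 0.9], [0.0, 0.0, 0.0, 1.0]] 416.7567661130133 0.995953125
0.1 [ 9.86840356e-01  1.61696332e-01  3.28923977e-05 -6.37865956e-04] 0.08846459802938056 0.0187
```

View pics/scene0.png

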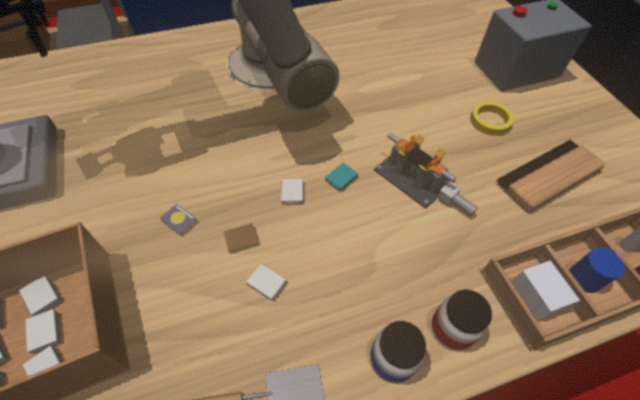

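View pics/top0.png

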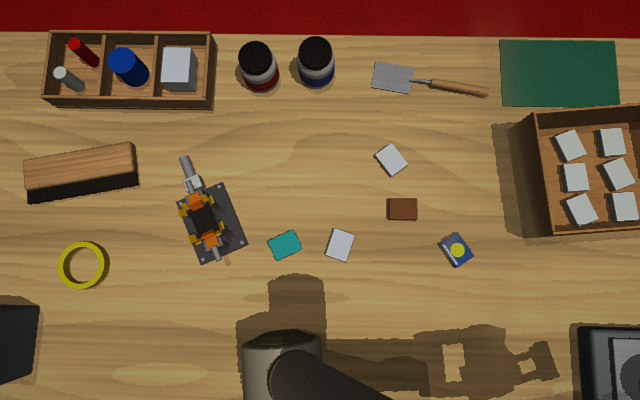

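The top view shows the candidate tins: white at (391,160) and (340,245), printed blue at (456,250), brown at (403,209) and turquoise at (285,245). There are also white pieces in the tray at right. The two white ones on the open table fit the description. The magazine is at about (208,222), with its cylinder (+x) towards (187,170).

Run:
```python
from h import *
c={n:dict(np.load(n+"0.npz")) for n in("top","scene")}
rois={"top":{"A":(365,135,420,185),"B":(318,220,362,270)},"scene":{"A":(240,255,292,305),"B":(272,170,312,210)}}
for n in c:
    hsv=cv2.cvtColor(c[n]["pixels"],cv2.COLOR_RGB2HSV);P=cloud(c[n])
    for k,(a,b,e,f) in rois[n].items():
        m=np.zeros((400,640),np.uint8);m[b:f,a:e]=((hsv[b:f,a:e,1]<45)&(hsv[b:f,a:e,2]>130))*255
        ct=max(cv2.findContours(m,0,2)[0],key=cv2.contourArea)
        z=np.median(P[m>0],0)
        q=np.array([plane(c[n],u,v,.016)[:2] for u,v in ct[:,0]]).astype(np.float32)*1000
        r=cv2.minAreaRect(q);print(n,k,"depthmed",z.round(4),"rect",r, "pix",cv2.minAreaRect(ct)[0])
# magazine
P=cloud(c["top"]);hsv=cv2.cvtColor(c["top"]["pixels"],cv2.COLOR_RGB2HSV)
H=P[150:275,165:260];print("zmax",np.percentile(H[...,2],[50,90,99,100]))
for n,(a,b,e,f) in {"top":(165,150,260,275),"scene":(370,125,480,220)}.items():
    hsv=cv2.cvtColor(c[n]["pixels"],cv2.COLOR_RGB2HSV);P=cloud(c[n])
    o=np.zeros((400,640),np.uint8);o[b:f,a:e]=((hsv[b:f,a:e,0]>5)&(hsv[b:f,a:e,0]<14)&(hsv[b:f,a:e,1]>170)&(hsv[b:f,a:e,2]>100))*255
    nn,l,st,ce=cv2.connectedComponentsWithStats(o)
    for i in range(1,nn):
        if st[i,4]>15: print(n,"orange",st[i],ce[i].round(1),np.median(P[l==i],0).round(3),P[l==i][:,2].max().round(3))
im=cv2.cvtColor(c["top"]["pixels"],cv2.COLOR_RGB2BGR)
x=cv2.resize(im[150:275,165:265],None,fx=4,fy=4.0,interpolation=2)
y=cv2.resize(im[135:270,315:420],None,fx=3.7,fy=3.7,interpolation=2)[:500]
cv2.imwrite("pics/crop1.png",np.hstack([x,np.pad(y,((0,500-len(y)),(0,0),(0,0)))]))
```

```text
top A depthmed [ 0.6487 -0.1813  0.0164] rect ((649.07568359375, -182.14743041992188), (59.221553802490234, 44.57619094848633), 37.52943801879883) pix (391.3576965332031, 158.88848876953125)
top B depthmed [ 0.4611 -0.0736  0.0165] rect ((461.8276672363281, -73.58026885986328), (45.00848388671875, 59.276512145996094), 71.82733917236328) pix (339.93206787109375, 244.55125427246094)
scene A depthmed [ 0.6528 -0.184   0.0156] rect ((652.3539428710938, -183.71417236328125), (60.1513671875, 46.66041564941406), 37.505027770996094) pix (265.4615173339844, 280.8076477050781)
scene B depthmed [ 0.4664 -0.0755  0.0152] rect ((466.28009033203125, -75.597412109375), (45.05170440673828, 59.123111724853516), 71.5045394897461) pix (291.5, 190.0)
zmax [0.00152242 0.06492503 0.08531648 0.89986614]
top orange [189 199  15  12 106] [195.9 204.8] [0.531 0.217 0.079] 0.088
top orange [201 230  14  12  88] [207.7 235.1] [0.471 0.19  0.078] 0.088
scene orange [397 140  17  12  88] [406.2 144.8] [0.475 0.185 0.074] 0.085
scene orange [430 158  14  16  91] [436.3 165.5] [0.543 0.221 0.069] 0.085
```

View pics/crop1.png

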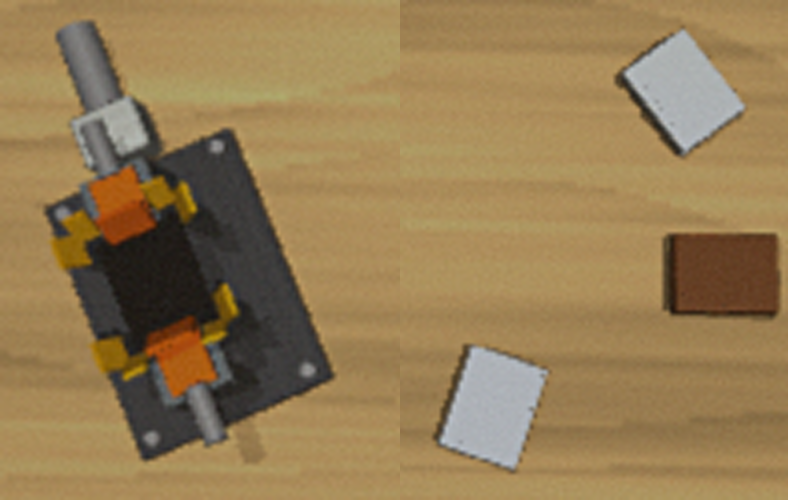

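Crop confirms: the two plain white 60x46 tins, A at (391,159) and B at (340,245), are the ones meant; their tops measure 16 mm high in both views. Brown and turquoise are look-alikes. I'll go over tin B first.

>>> {"op": "step_arm", "data": {"commands": [[[0,0,-2.6],[0.38,0.6,0],100],[[0,0,-2.6],[0.38,0.6,0],100],[[0,0,-2.6],[0.38,0.6,0],100],[[0,0,-2.6],[0.38,0.6,0],100],[[0,0,-2.6],[0.38,0.6,0],100],[[0,0,-2.6],[0.38,0.6,0],100],[[0,0,-2.6],[0.38,0.6,0],100],[[0,0,-2.6],[0.38,0.6,0],100],[[0,0,-2.6],[0.38,0.6,0],100],[[0,0,-2.6],[0.38,0.6,0],100],[[0,0,-2.6],[0.38,0.6,0],100],[[0,0,-2.6],[0.38,0.6,0],100],[[0,0,-2.6],[0.38,0.6,0],100],[[0,0,-2.6],[0.38,0.6,0],100],[[0,0,0],[0,0,0],100]]}}

```text
time_s: 1.6
position: [0.4425, -0.0984, 0.2385]
tool_rot: [0.988, -0.153, -0.0, -0.0]
ft_force: [0.7, -1.9, -0.5]
finger_gap: 0.0879
grasp_force: 0.0
```

```bash
cat >> h.py <<'E'
def tin(c,near,ztop=.016,rad=.06):
    hsv=cv2.cvtColor(c["pixels"],cv2.COLOR_RGB2HSV);P=cloud(c)
    m=((hsv[...,1]<45)&(hsv[...,2]>130)&(np.hypot(P[...,0]-near[0],P[...,1]-near[1])<rad)).astype(np.uint8)*255
    ct=max(cv2.findContours(m,0,2)[0],key=cv2.contourArea)
    q=np.array([plane(c,u,v,ztop)[:2] for u,v in ct[:,0]]).astype(np.float32)*1000
    r=cv2.minAreaRect(q);M=np.zeros_like(m);cv2.drawContours(M,[ct],-1,255,-1)
    a=r[2]+(0 if r[1][0]>r[1][1] else 90)
    return np.round(r[0],1),np.round(r[1],1),round((a+90)%180-90,1),np.median(P[(M>0)&(m>0)],0).round(4)
def toolpose():
    from scipy.spatial.transform import Rotation as R
    s=env.get_state();M=R.from_quat(s["tool_rot"]).as_matrix()
    return s["time_s"],s["position"].__class__ and np.round(s["position"],4),"toolx deg",round(np.degrees(np.arctan2(M[1,0],M[0,0])),2),"z",M[:,2].round(3),"F",np.round(s["ft_force"],1),"gap",round(s["finger_gap"],4),"grip",np.round(s["grasp_force"],1)
E
python3 - <<'E'
from h import *
print(toolpose())
c=grab("wrist");save(c,"pics/w1.png");print(c["T_tool_cam"].round(3),c["fx"]);print(tin(c,(.463,-.0745)))
E
```

```text
(1.6, array([ 0.4425, -0.0984,  0.2385]), 'toolx deg', np.float64(-17.61), 'z', array([-0.   ,  0.001, -1.   ]), 'F', array([ 0.7, -1.9, -0.5]), 'gap', 0.0879, 'grip', np.float64(0.0))
[[ 0.001 -0.956 -0.293  0.077]
 [ 1.     0.001  0.     0.001]
 [ 0.    -0.293  0.956 -0.146]
 [ 0.     0.     0.     1.   ]] 322.51195976857207
(array([468.3, -75.7]), array([45.2, 49.4]), -17.9, array([ 0.471 , -0.077 ,  0.0163]))
```

View pics/w1.png

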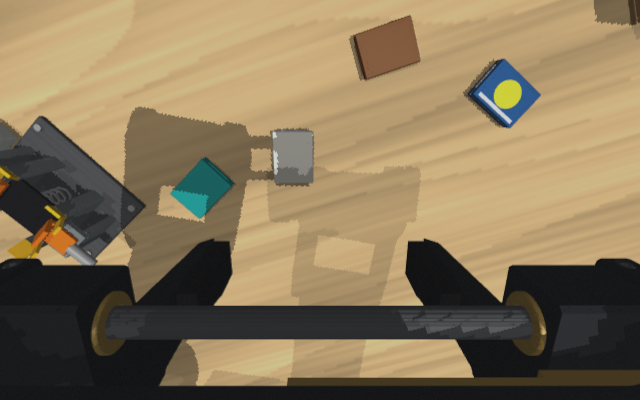

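The wrist picture shows the shadowed white tin B at (293,157), turquoise at (202,187), brown at (386,48), blue at (503,94) and the magazine at far left. Shadow cut my mask, so I'll mask by depth height plus low saturation.

```bash
sed -i 's/m=((hsv\[...,1\]<45)&(hsv\[...,2\]>130)&/m=((hsv[...,1]<60)\&(P[...,2]>ztop-.008)\&/' h.py
python3 - <<'E'
from h import *
c=grab("wrist");print(tin(c,(.466,-.075)))
E
```

```text
(array([271.2,  85.3]), array([690.6, 257.6]), 72.5, array([ 0.4735, -0.0601,  0.32  ]))
```

```bash
sed -i 's/&(P\[...,2\]>ztop-.008)&/\&(abs(P[...,2]-ztop)<.008)\&/' h.py
python3 - <<'E'
from h import *
c=grab("wrist");print(tin(c,(.466,-.075)))
E
```

```text
(array([463.8, -74.7]), array([45.9, 60.1]), -17.6, array([ 0.4647, -0.075 ,  0.0161]))
```

>>> {"op": "step_arm", "data": {"commands": [[[0,0,0],[0.11,0.12,-0.4],80],[[0,0,0],[0.11,0.12,-0.6],80],[[0,0,0],[0.11,0.12,-0.7],80],[[0,0,0],[0.1,0.11,-0.7],80],[[0,0,0],[0,0,-0.7],80],[[0,0,0],[0,0,-0.7],80],[[0,0,0],[0,0,-0.5],80],[[0,0,0],[0,0,-0.3],80],[[0,0,0],[0,0,-0.1],80],[[0,0,0],[0,0,0],80],[[0,0,0],[0,0,0],0],[[0,0,0],[0,0,0],0],[[0,0,0],[0,0,0],0],[[0,0,0],[0,0,0],0],[[0,0,0],[0,0,0],0]], "force": 40}}

```text
time_s: 3.25
position: [0.4633, -0.0779, 0.0044]
tool_rot: [0.988, -0.155, 0.001, 0.0]
ft_force: [-0.7, -0.5, 6.7]
finger_gap: 0.0456
grasp_force: 40.0
```

>>> {"op": "step_arm", "data": {"commands": [[[0,0,0],[0,0,0.3],0],[[0,0,0],[0,0,0.6],0],[[0,0,0],[0,0,0.8],0],[[0,0,0],[0,0,0.8],0],[[0,0,4.2],[-0.1,0.5,0.8],0],[[0,0,4.2],[-0.1,0.5,0.7],0],[[0,0,4.2],[-0.1,0.5,0.3],0],[[0,0,4.2],[-0.1,0.5,0],0],[[0,0,4.2],[-0.1,0.5,0],0],[[0,0,4.2],[-0.1,0.5,0],0],[[0,0,4.2],[-0.1,0.5,0],0],[[0,0,4.2],[-0.1,0.5,0],0],[[0,0,4.2],[-0.06,0.5,0],0],[[0,0,4.2],[0,0.3,0],0],[[0,0,0],[0,0,0],0]]}}

```text
time_s: 4.75
position: [0.4195, 0.1635, 0.2187]
tool_rot: [0.977, 0.211, -0.0, -0.0]
ft_force: [-0.9, -0.7, -0.5]
finger_gap: 0.0455
grasp_force: 40.0
```

Run:
```python
from h import *
print(toolpose())
c=grab("wrist");save(c,"pics/w2.png");np.savez("w2.npz",**c)
P=cloud(c)
print(c["c2w"].round(3).tolist())
```

```text
(4.75, array([0.4195, 0.1635, 0.2187]), 'toolx deg', np.float64(24.4), 'z', array([-0.,  0., -1.]), 'F', array([-0.9, -0.7, -0.5]), 'gap', 0.0455, 'grip', np.float64(40.0))
[[0.414, -0.87, -0.267, 0.489], [-0.91, -0.396, -0.121, 0.194], [-0.0, 0.294, -0.956, 0.365], [0.0, 0.0, 0.0, 1.0]]
```

View pics/w2.png

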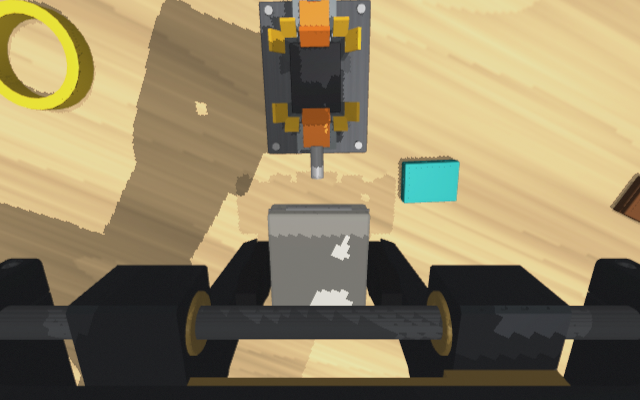

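The picture shows the magazine at (317,76): dark well between yellow guides, orange lips at (315,25) and (316,127). The held tin is square in the fingers at (318,255).

```bash
cat > mag.py <<'E'
from h import *
def mag(c,prnt=True):
    P=cloud(c);hsv=cv2.cvtColor(c["pixels"],cv2.COLOR_RGB2HSV)
    near=(np.hypot(P[...,0]-.503,P[...,1]-.203)<.075)
    ye=near&(hsv[...,0]>17)&(hsv[...,0]<28)&(hsv[...,1]>150)&(P[...,2]>.06)
    q=P[ye];print("yellow z pct",np.percentile(q[:,2],[5,50,95,99]).round(4),len(q))
    t=q[q[:,2]>.078][:,:2].astype(np.float32)*1000;print("yellow top rect",cv2.minAreaRect(t))
    orr=near&(hsv[...,0]>5)&(hsv[...,0]<14)&(hsv[...,1]>150)&(P[...,2]>.06)
    n,l,st,ce=cv2.connectedComponentsWithStats(orr.astype(np.uint8))
    for i in range(1,n):
        if st[i,4]>60:
            p=P[l==i];print("orange",ce[i].round(0),p.mean(0).round(4),"z",p[:,2].min().round(3),p[:,2].max().round(3))
    pl=near&(abs(P[...,2]-.008)<.003)&(hsv[...,2]<110)
    bk=near&(hsv[...,2]<70)&(abs(P[...,2]-.063)<.005);
    if bk.sum()>50: print("follower",P[bk].mean(0).round(4),cv2.minAreaRect(P[bk][:,:2].astype(np.float32)*1000))
if __name__=="__main__":
    c=dict(np.load("w2.npz"));mag(c)
    s=[plane(c,*p,.008)[:2] for p in((268,9),(363,8),(276,147),(360,146))]
    print(np.round(s,4),np.mean(s,0))
    P=cloud(c);print("screw z",[P[b,a].round(4).tolist() for a,b in((268,9),(363,8),(276,147),(360,146))])
    hsv=cv2.cvtColor(c["pixels"],cv2.COLOR_RGB2HSV)
    print("scale tin held px",[P[b,a].round(3).tolist() for a,b in((275,230),(318,230),(362,230),(318,208),(318,215))])
E
python3 mag.py
```

```text
yellow z pct [0.0709 0.0801 0.0858 0.0872] 2213
yellow top rect ((504.1434326171875, 204.01312255859375), (86.83843231201172, 73.00260925292969), 25.615230560302734)
orange [314.  36.] [0.5318 0.2171 0.0796] z 0.063 0.365
orange [316. 126.] [0.4674 0.1867 0.0755] z 0.062 0.365
follower [0.5051 0.2044 0.0631] ((506.8563232421875, 206.35906982421875), (68.75135803222656, 55.2305793762207), 25.036331176757812)
[[0.5458 0.274 ]
 [0.5851 0.1896]
 [0.424  0.2157]
 [0.4634 0.1319]] [0.50458255 0.20278635]
screw z [[0.5453, 0.2733, 0.0112], [0.584, 0.1896, 0.0121], [0.4247, 0.2155, 0.0118], [0.4636, 0.1324, 0.0112]]
scale tin held px [[0.43, 0.189, 0.23], [0.438, 0.171, 0.231], [0.446, 0.153, 0.229], [0.446, 0.175, 0.225], [0.445, 0.174, 0.23]]
```

>>> {"op": "step_arm", "data": {"commands": [[[0,0,0.5],[0.25,0.12,0],0],[[0,0,0.5],[0.35,0.16,0],0],[[0,0,0],[0.4,0.2,0],0],[[0,0,0],[0.4,0.18,0],0],[[0,0,0],[0.31,0.15,0],0],[[0,0,0],[0,0,-0.5],0],[[0,0,0],[0,0,-0.6],0],[[0,0,0],[0,0,-0.6],0],[[0,0,0],[0,0,-0.5],0],[[0,0,0],[0,0,-0.3],0],[[0,0,0],[0,0,0],0]], "force": 50}}

```text
time_s: 5.9
position: [0.5047, 0.2016, 0.0919]
tool_rot: [0.976, 0.217, -0.002, -0.0]
ft_force: [0.1, 0.5, 0.0]
finger_gap: 0.0453
grasp_force: 50.0
```

Run:
```python
from h import *
print(toolpose())
ims=[]
for n,(a,b,e,f) in {"top":(150,140,270,280),"scene":(350,90,490,220)}.items():
    c=grab(n);ims.append(cv2.resize(cv2.cvtColor(c["pixels"][b:f,a:e],cv2.COLOR_RGB2BGR),(400,450),interpolation=2))
cv2.imwrite("pics/m1.png",np.hstack(ims))
```

```text
(5.9, array([0.5047, 0.2016, 0.0919]), 'toolx deg', np.float64(25.06), 'z', array([-0.004, -0.001, -1.   ]), 'F', array([0.1, 0.5, 0. ]), 'gap', 0.0453, 'grip', np.float64(50.0))
```

View pics/m1.png

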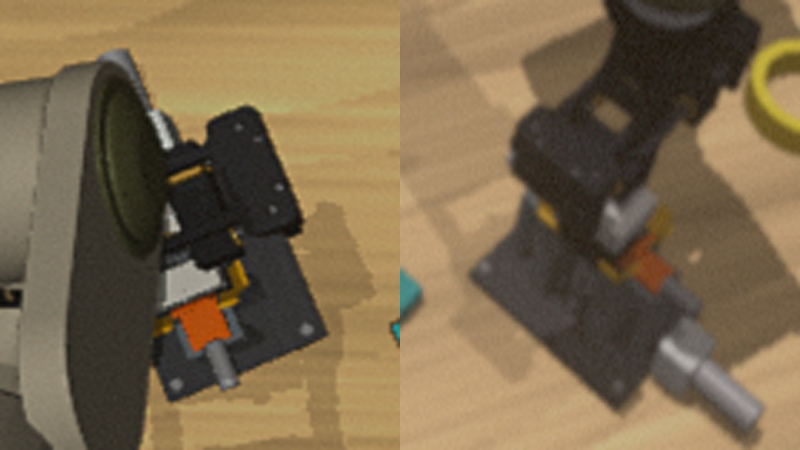

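The tin sits in the mouth between the guides; I'll correct +2 mm in y and push down.

>>> {"op": "step_arm", "data": {"commands": [[[0,0,0],[0,0.05,0],0],[[0,0,0],[0,0,-0.1],0],[[0,0,0],[0,0,-0.1],0],[[0,0,0],[0,0,-0.1],0],[[0,0,0],[0,0,-0.1],0],[[0,0,0],[0,0,-0.1],0],[[0,0,0],[0,0,-0.1],0],[[0,0,0],[0,0,-0.1],0],[[0,0,0],[0,0,-0.1],0],[[0,0,0],[0,0,-0.05],0],[[0,0,0],[0,0,0],0]], "force": 60}}

```text
time_s: 7.1
position: [0.5056, 0.2053, 0.0509]
tool_rot: [0.976, 0.218, -0.0, -0.0]
ft_force: [1.8, -0.5, 1.5]
finger_gap: 0.0454
grasp_force: 60.0
```

>>> {"op": "step_arm", "data": {"commands": [[[0,0,0],[0,0,-0.04],0],[[0,0,0],[0,0,0],0]]}}

```text
time_s: 7.3
position: [0.5055, 0.2053, 0.0492]
tool_rot: [0.976, 0.218, 0.0, -0.0]
ft_force: [0.9, 0.1, 2.6]
finger_gap: 0.0449
grasp_force: 60.0
```

>>> {"op": "step_arm", "data": {"commands": [[[0,0,0],[0,0,0],70],[[0,0,0],[0,0,0],70],[[0,0,0],[0,0,0],70],[[0,0,0],[0,0,0],70],[[0,0,0],[0,0,0.4],70],[[0,0,0],[0,0,0.6],70],[[0,0,0],[0,0,0.7],70],[[0,0,0],[0,0,0.7],70],[[0,0,0],[-0.4,-0.2,0.6],70],[[0,0,0],[-0.4,-0.2,0.3],70],[[0,0,0],[-0.5,-0.2,0],70],[[0,0,0],[-0.4,-0.2,0],70],[[0,0,0],[0,0,0],70]]}}

```text
time_s: 8.6
position: [0.4186, 0.1648, 0.2146]
tool_rot: [0.976, 0.218, -0.0, -0.0]
ft_force: [-0.4, 0.1, 0.1]
finger_gap: 0.0613
grasp_force: 0.0
```

Run:
```python
from h import *
from mag import mag
print(toolpose())
c=grab("wrist");np.savez("w3.npz",**c);mag(c)
P=cloud(c);hsv=cv2.cvtColor(c["pixels"],cv2.COLOR_RGB2HSV)
m=(np.hypot(P[...,0]-.5043,P[...,1]-.2036)<.03)&(hsv[...,1]<60)&(hsv[...,2]>60)&(abs(P[...,2]-.066)<.02)
q=P[m];A=np.c_[q[:,:2]-[.5043,.2036],np.ones(len(q))]
print(len(q),np.median(q,0),"plane",np.linalg.lstsq(A,q[:,2],rcond=None)[0],cv2.minAreaRect(q[:,:2].astype(np.float32)*1000))
cv2.imwrite("pics/m2.png",cv2.resize(cv2.cvtColor(c["pixels"][0:200,200:440],cv2.COLOR_RGB2BGR),None,fx=2.5,fy=2.5))
```

```text
(8.6, array([0.4186, 0.1648, 0.2146]), 'toolx deg', np.float64(25.19), 'z', array([-0.001, -0.   , -1.   ]), 'F', array([-0.4,  0.1,  0.1]), 'gap', 0.0613, 'grip', np.float64(0.0))
yellow z pct [0.0713 0.08   0.0858 0.2102] 2256
yellow top rect ((503.87579345703125, 203.65927124023438), (86.56167602539062, 73.14285278320312), 25.35763931274414)
orange [318.  34.] [0.532  0.2173 0.08  ] z 0.068 0.36
orange [318. 127.] [0.4669 0.1862 0.0756] z 0.068 0.36
follower [0.5196 0.2106 0.0625] ((501.9092102050781, 204.3260955810547), (81.4194107055664, 56.25749206542969), 22.050148010253906)
3253 [0.50523796 0.20375404 0.06625647] plane [0.00220802 0.00232991 0.06624901] ((504.08270263671875, 203.3314208984375), (53.64107894897461, 45.95500946044922), 25.09427833557129)
```

View pics/m2.png

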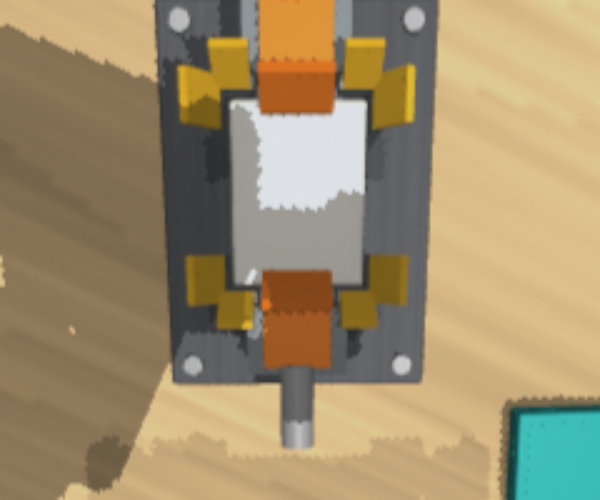

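Tin B is flat in the well, lid at 66 mm with both lips closed over it (lip noses at rows ~85 and ~290 of the crop). Now tin A.

>>> {"op": "step_arm", "data": {"commands": [[[0,0,1.0],[0.31,-0.4,0],75],[[0,0,1.0],[0.31,-0.6,0],75],[[0,0,1.0],[0.31,-0.7,0],75],[[0,0,1.0],[0.31,-0.7,0],75],[[0,0,1.0],[0.31,-0.7,0],75],[[0,0,1.0],[0.31,-0.7,0],75],[[0,0,1.0],[0.31,-0.7,0],75],[[0,0,1.0],[0.31,-0.7,0],75],[[0,0,1.0],[0.31,-0.7,0],75],[[0,0,1.0],[0.31,-0.7,0],75],[[0,0,1.0],[0.31,-0.6,0],75],[[0,0,1.3],[0.29,-0.5,0],75],[[0,0,0],[0,0,0],75],[[0,0,0],[0,0,0],75]]}}

```text
time_s: 10.05
position: [0.6059, -0.2197, 0.2133]
tool_rot: [0.947, 0.321, -0.0, -0.001]
ft_force: [0.8, -0.3, -0.2]
finger_gap: 0.0659
grasp_force: 0.0
```

Run:
```python
from h import *
print(toolpose())
c=grab("wrist");save(c,"pics/w4.png");print(tin(c,(.6507,-.183)))
```

```text
(10.05, array([ 0.6059, -0.2197,  0.2133]), 'toolx deg', np.float64(37.47), 'z', array([-0.001,  0.001, -1.   ]), 'F', array([ 0.8, -0.3, -0.2]), 'gap', 0.0659, 'grip', np.float64(0.0))
(array([ 651.1, -182.5]), array([60.2, 45.7]), 37.5, array([ 0.6519, -0.1822,  0.0162]))
```

>>> {"op": "step_arm", "data": {"commands": [[[0,0,0],[0.3,0.25,-0.4],75],[[0,0,0],[0.3,0.25,-0.6],75],[[0,0,0],[0.3,0.25,-0.6],75],[[0,0,0],[0,0,-0.6],75],[[0,0,0],[0,0,-0.6],75],[[0,0,0],[0,0,-0.6],75],[[0,0,0],[0,0,-0.4],75],[[0,0,0],[0,0,-0.25],75],[[0,0,0],[0,0,-0.12],75],[[0,0,0],[0,0,0],75],[[0,0,0],[0,0,0],75]], "force": 40}}

```text
time_s: 11.2
position: [0.651, -0.1823, 0.0069]
tool_rot: [0.947, 0.322, 0.001, 0.001]
ft_force: [-0.0, -0.9, -0.1]
finger_gap: 0.066
grasp_force: 0.0
```

>>> {"op": "step_arm", "data": {"commands": [[[0,0,0],[0,0,0],0],[[0,0,0],[0,0,0],0],[[0,0,0],[0,0,0],0],[[0,0,0],[0,0,0],0],[[0,0,0],[0,0,0],0]]}}

```text
time_s: 11.7
position: [0.6507, -0.1823, 0.0063]
tool_rot: [0.947, 0.321, 0.0, 0.0]
ft_force: [-0.2, 0.3, 5.1]
finger_gap: 0.0456
grasp_force: 40.0
```

>>> {"op": "step_arm", "data": {"commands": [[[0,0,0],[0,0,0.3],0],[[0,0,0],[0,0,0.6],0],[[0,0,0],[0,0,0.8],0],[[0,0,-1.0],[-0.2,0.4,0.8],0],[[0,0,-1.0],[-0.25,0.6,0.8],0],[[0,0,-1.0],[-0.25,0.7,0.7],0],[[0,0,-1.0],[-0.25,0.7,0],0],[[0,0,-1.0],[-0.25,0.7,0],0],[[0,0,-1.0],[-0.25,0.7,0],0],[[0,0,-1.0],[-0.25,0.7,0],0],[[0,0,-1.0],[-0.25,0.7,0],0],[[0,0,-1.0],[-0.25,0.7,0],0],[[0,0,-1.0],[-0.25,0.7,0],0],[[0,0,-1.0],[-0.25,0.6,0],0],[[0,0,-1.1],[-0.22,0.5,0],0],[[0,0,0],[0,0,0],0],[[0,0,0],[0,0,0],0]]}}

```text
time_s: 13.4
position: [0.5051, 0.2012, 0.2045]
tool_rot: [0.975, 0.221, 0.0, 0.0]
ft_force: [0.3, 0.4, -0.9]
finger_gap: 0.0453
grasp_force: 40.0
```

Run:
```python
from h import *
print(toolpose())
c=grab("wrist");P=cloud(c);s=env.get_state()
R=(c["c2w"]@np.linalg.inv(c["T_tool_cam"]));Q=(P-R[:3,3])@R[:3,:3]
hsv=cv2.cvtColor(c["pixels"],cv2.COLOR_RGB2HSV)
m=(abs(Q[...,2]+.0097)<.008)&(abs(Q[...,0])<.05)&(abs(Q[...,1])<.022)&(hsv[...,1]<70)&(hsv[...,2]>70)
print(m.sum(),"front x",np.percentile(Q[m][:,0],[50,98,99.5]),"y",np.percentile(Q[m][:,1],[1,99]),"z",np.median(Q[m][:,2]))
```

```text
(13.4, array([0.5051, 0.2012, 0.2045]), 'toolx deg', np.float64(25.48), 'z', array([ 0.001, -0.   , -1.   ]), 'F', array([ 0.3,  0.4, -0.9]), 'gap', 0.0453, 'grip', np.float64(40.0))
9683 front x [0.00826664 0.0302934  0.03116371] y [-0.02115061  0.02155758] z -0.009803280135564188
```

>>> {"op": "step_arm", "data": {"commands": [[[0,0,0],[-0.01,0.05,-0.4],0],[[0,0,0],[0,0,-0.6],0],[[0,0,0],[0,0,-0.6],0],[[0,0,0],[0,0,-0.4],0],[[0,0,0],[0,0,-0.2],0],[[0,0,0],[0,0,-0.1],0],[[0,0,0],[0,0,-0.1],0],[[0,0,0],[0,0,-0.1],0],[[0,0,0],[0,0,-0.1],0],[[0,0,0],[0,0,-0.1],0],[[0,0,0],[0,0,-0.1],0],[[0,0,0],[0,0,-0.1],0],[[0,0,0],[0,0,-0.1],0],[[0,0,0],[0,0,-0.08],0],[[0,0,0],[0,0,0],0],[[0,0,0],[0,0,0],0]], "force": 60}}

```text
time_s: 15.05
position: [0.5049, 0.2036, 0.0499]
tool_rot: [0.976, 0.22, 0.0, 0.0]
ft_force: [2.1, 0.1, 3.6]
finger_gap: 0.045
grasp_force: 60.0
```

>>> {"op": "step_arm", "data": {"commands": [[[0,0,0],[0,0,0],70],[[0,0,0],[0,0,0],70],[[0,0,0],[0,0,0],70],[[0,0,0],[0,0,0],70],[[0,0,0],[0,0,0.4],70],[[0,0,0],[0,0,0.6],70],[[0,0,0],[0,0,0.7],70],[[0,0,0],[0,0,0.7],70],[[0,0,0],[-0.4,-0.2,0.6],70],[[0,0,0],[-0.4,-0.2,0.3],70],[[0,0,0],[-0.5,-0.2,0],70],[[0,0,0],[-0.4,-0.2,0],70],[[0,0,0],[0,0,0],70],[[0,0,0],[0,0,0],70]]}}

```text
time_s: 16.45
position: [0.42, 0.1637, 0.215]
tool_rot: [0.976, 0.22, 0.0, 0.0]
ft_force: [0.1, -1.2, -0.6]
finger_gap: 0.0618
grasp_force: 0.0
```

Run:
```python
from h import *
from mag import mag
print(toolpose())
c=grab("wrist");mag(c)
P=cloud(c);hsv=cv2.cvtColor(c["pixels"],cv2.COLOR_RGB2HSV)
m=(np.hypot(P[...,0]-.5043,P[...,1]-.2036)<.03)&(hsv[...,1]<60)&(hsv[...,2]>60)&(abs(P[...,2]-.066)<.02)
q=P[m];A=np.c_[q[:,:2]-[.5043,.2036],np.ones(len(q))]
print(len(q),np.median(q,0),"plane",np.linalg.lstsq(A,q[:,2],rcond=None)[0],cv2.minAreaRect(q[:,:2].astype(np.float32)*1000))
a=cv2.resize(cv2.cvtColor(c["pixels"][0:200,220:420],cv2.COLOR_RGB2BGR),(400,400))
c=grab("scene");b=cv2.resize(cv2.cvtColor(c["pixels"][110:230,360:480],cv2.COLOR_RGB2BGR),(400,400))
cv2.imwrite("pics/m3.png",np.hstack([a,b]))
```

```text
(16.45, array([0.42  , 0.1637, 0.215 ]), 'toolx deg', np.float64(25.39), 'z', array([ 0.001,  0.   , -1.   ]), 'F', array([ 0.1, -1.2, -0.6]), 'gap', 0.0618, 'grip', np.float64(0.0))
yellow z pct [0.0714 0.0802 0.0859 0.361 ] 2253
yellow top rect ((504.2278747558594, 203.96356201171875), (87.2340316772461, 73.0413589477539), 25.289234161376953)
orange [317.  35.] [0.5322 0.2173 0.0799] z 0.069 0.087
orange [317. 128.] [0.4671 0.1861 0.0751] z 0.067 0.361
follower [0.5145 0.2165 0.0635] ((503.87640380859375, 205.4421844482422), (76.96013641357422, 56.992523193359375), 21.81791877746582)
3228 [0.5057374  0.202913   0.06624159] plane [ 0.00168794 -0.00015275  0.06623238] ((505.33197021484375, 202.45132446289062), (53.276939392089844, 46.0845947265625), 25.395252227783203)
```

View pics/m3.png

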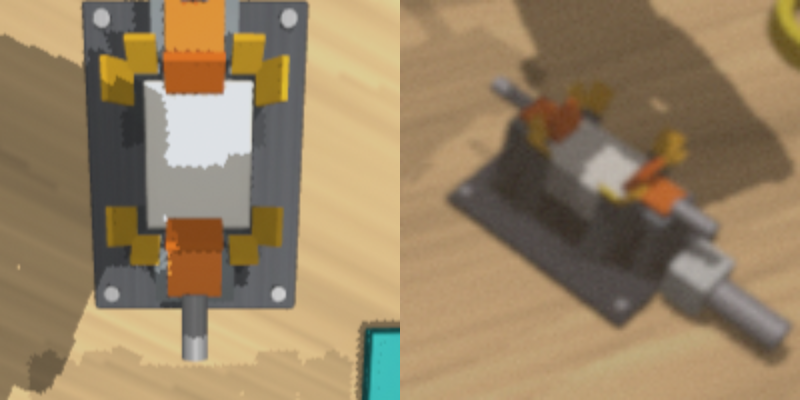

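The second tin lies level under the lips with its lid at 66 mm, both lips are in at their closed positions, and the arm is clear.

```bash
python3 -c "
from cell import env
print(env.close_job())"
```

```text
the job is handed in; nothing more can be done
None
```

Both white tins were pushed down into the magazine under the closed lips, the top one level with its lid at 66 mm; the blue tin was left alone, and the job was handed in at about 16.5 s (no verdict was returned).

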